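# Put the electric bottle brush on charge

### The job

Put the electric bottle brush on charge: lay its handle in the dock's cradle with the black charging end fully home against the contact block, letting it settle there before you let go. Then lift the hinged splash guard wide open and leave it standing, press the red rocker switch beneath it fully to ON (its right end, with the white stripe, down), and close the guard fully again. Leave the other things on the worktop where they stand.

Things in the scene. Friction and masses are not known exactly. Their poses are not given: they have to be found in the camera images.
- dock: White charging dock, fixed, base plate 216 (x) x 222 (y) x 14 mm; origin: centre of its underside; x away from the robot, y left, z up. Left half: two grey slippery saddles for the brush handle and, behind them, a white contact block (60 mm wide, top at 78 mm). Right half: white switch pod (122 x 98 mm, top at 66 mm, centre line at y = -53 mm) with the red rocker under the clear guard.
- dock_cradle (a point): Where the brush's origin lies when fully home: on the cradle's axis (along the dock's x), 50 mm above the worktop, midway between the saddles (flared V rests, open upward, 17 mm wide, 36 mm before and behind: 55 mm for fingers between, 32 mm of air below the axis). Let down up to 5 mm off centre, a handle slides to the middle; over 10 mm short of home its end cap lands on the far saddle.
- dock_contact (a point): Centre of the contact block's face, which looks to the dock's -x (towards the robot), on the cradle's axis, 50 mm above the worktop: the brush's charging end must touch here.
- brush: Cordless electric bottle brush, 194 mm long, about 0.2 kg, lying down; round white handle, diameter 44 mm, 110 mm long. Origin on its axis at mid-handle (grip here), 23 mm above the worktop as it lies. Its x axis runs along it to the black charging end; the sage-green head is at -x. The eight-sided end cap and head (46 mm across flats) keep it from rolling.
- brush_tail (a point): Centre of the end face of the brush's black charging end, on its axis, 69 mm from the brush's origin.
- brush_head (a point): Centre of the far end of the brush's green head, 125 mm from the brush's origin.
- guard (a joint): Opening angle of the clear splash guard (hood of 108 x 92 mm, 26 mm deep, grey frame): 0 closed, up to 1.8 rad. Its near edge lifts, about a hinge along the dock's y at its far edge. The hinge is stiff (about 0.09 N m of friction): the guard stays at any angle where it is left and must be pushed or led down to close.
- guard_hinge (a point): Middle of the guard's hinge line, 57 mm behind the dock's origin along the dock's x, 70 mm above the worktop.
- guard_grip (a point): Middle of the orange rib on top of the guard, to pinch from above: 14 mm wide along the hinge direction, 34 mm long, its top 12.5 mm above this point, the guard's surface 14.5 mm below. Closed, it is 84 mm nearer than the hinge line and 41 mm above it. It turns with the guard; its axes are the dock's when closed.
- rocker (a joint): Angle of the red rocker switch: 0 is OFF (right end up), 0.4 rad is ON (right end fully down). It turns about an axis along the dock's x, 67 mm above the worktop, and stays where it is left (about 4 to 5 N on its end moves it).
- rocker_on (a point): Centre of the top face of the rocker's right half (dock's -y side, white stripe), 22 mm from its pivot: press here, downwards. It is about 81 mm above the worktop when OFF and 73 mm when ON; each half is 44 mm (x) by 31 mm (y), and the pressed half lies level.
- bottle_a: Feeding bottle with green collar, 78 mm across, 162 mm tall, bystander at the back; origin at the centre of its underside.
- bottle_b: Feeding bottle with green collar, 76 mm across, 144 mm tall, bystander at the back; origin at the centre of its underside.
- bottle_c: Feeding bottle with green collar, 76 mm across, 134 mm tall, bystander at the right; origin at the centre of its underside.
- sippy_cup: Sage training cup with two handles, 130 mm over the handles, 98 mm tall, bystander that stands to the left; origin at the centre of its underside.

How it is judged:
By the outcome, as a careful person would: the job done as asked, in the order asked, and still so for the second after the job is handed in, with the robot touching nothing.
It also fails if it takes over 72 s, if anything falls off the work surface, if the arm or the gripper's body presses on something with over 40 N, if the wrist force passes 120 N, or if a joint passes its speed limit or range.

### The arm

A 6-joint arm with a two-finger parallel gripper is mounted at the origin on a cart in front of the work surface, level with it; the furniture and walls round the work are solid. World frame = base frame: x ahead of the robot, y to its left, z up, the work surface at z = 0. Lengths are in m, angles in rad, forces in N, time in s.
With the tool pointing down it reaches from about 0.2 to 0.875 m from the base axis. Payload 3.4 kg.
Tool frame: the origin (TCP) lies at the very end of the fingers, on their centre line; the grasp point (between the pads) lies 19 mm behind it (r.grasp_offset is the z of the grasp point in the tool frame, in m); z points along the fingers, y is the line along which they close (so a half turn about z gives the same grasp; the last joint's range is limited). The gripper opens to 94 mm and grips with 3 to 60 N. Pads are 16 mm wide; open, the fingers measure 119 mm over their backs; the gripper's body (75 mm by 177 mm) begins 78 mm behind the grasp point.
Start: joints at [-1.331, 0.276, 1.505, -0, 1.361, -0.121], TCP at [0.203, -0.538, 0.205] pointing down, gripper open.
Joint ranges: [-2.89, 2.89], [-0.75, 2.08], [0.22, 2.7], [-1.18, 4.32], [0.11, 2.71], [-2.7, 2.7]. Speed limits (rad/s): [2.57, 2.57, 3.14, 3.14, 3.14, 3.14].

### API

Orientations are given as a rotation vector (axis times angle).
In Python, from bench import r gives the robot as it stands.
- The arm moves only by the tool apply_moves, never from a script. Its argument "targets" is a list of rows, each a list of 5 numbers: the shift along the tool's x, y, z in cm, then the turn about the tool's z in degrees, then the finger opening in cm, from 0 to 9.4. A call has 1 to 12 rows; each row is the pose to reach, as a shift and turn from the pose commanded when the call began, along the tool's axes at that moment; what a row does not reach only later rows make up. A row lasts 1/8 s, in which the tool goes at most 62.5 mm and 10.7 degrees, less where a joint would pass 70% of its speed; a pose out of reach is approached as far as the arm can. A call with a gripper value outside its range is refused whole. The fingers move at their own pace and stop on an object; the grip force is fixed at half the most. Time passes only in rows, so rows that repeat a pose let the fingers close. It gives the time, the measured TCP pose, the force, the opening and the grip force at its end, in the units of the state.
- r.observe(): the state, without advancing time (a new reading comes with each control period).
- r.snapshot(name): name is "scene" or "top"; returns a dict with "color" (480x640x3 uint8, red, green, blue), "K" (3x3 intrinsics, pixels), "distortion" ([k1, k2, p1, p2, k3] as OpenCV has them; the pictures are not rectified), "camera_from_world" (4x4, takes a point from world to camera coordinates). Camera axes: x right, y down, z forward; pixel columns grow to the right and rows downward; lengths in m; the calibration is good to about 2 mm. A picture is of the moment at which its call begins. There is no depth.
- r.job_done(): hands the job in; it is judged then, once.
The state is a dict: "clock": time; "q": joint angles; "joint_vel": joint speeds; "effort": joint torques, N m; "position": TCP position; "ee_rot": TCP orientation; "ft_force": force on the tool from outside, world axes, zero at the start; "moment": the same for the moment, N m; "opening": opening from 0.0 (shut) to 1.0 (fully open); "grip_force": force on a finger pad.
Only numpy, scipy, OpenCV 4.12 (cv2) and the standard library are available. Lean on these libraries where they do the work, as an engineer would, in place of code of your own. Each camera call takes 0.05 s, during which the arm holds its last target. There are 200 camera calls.

## Working session

There is one attempt and no reset: what is moved stays moved. The work goes in short steps, Python scripts to look and compute and a tool call to move; the robot and the scene stay as the last step left them, time stands still between calls to the robot, and variables do not carry over. Pictures are saved under pics/ and viewed, at most 10 in all, crops included, and the job is handed in when it is done.

Besides the shell and the picture viewer there is one more tool, called after "Call:" as name(argument=value, ...) on one line, values as JSON. apply_moves: Moves the arm, as the interface text tells. Its arguments: {"type":"object","properties":{"targets":{"type":"array","items":{"type":"array","items":{"type":"number"}}}},"required":["targets"]}

```bash
mkdir -p pics
cat > h.py <<'E'
import numpy as np, cv2
from bench import r
from scipy.spatial.transform import Rotation as R
def snap(n,f):
    s=r.snapshot(n); cv2.imwrite('pics/'+f,s['color'][:,:,::-1]); return s
def ray(s,uv):
    p=cv2.undistortPoints(np.array([[uv]],float),s['K'],np.array(s['distortion'],float))[0,0]
    T=s['camera_from_world']; c=-T[:3,:3].T@T[:3,3]; d=T[:3,:3].T@np.array([p[0],p[1],1]); return c,d/np.linalg.norm(d)
def onz(s,uv,z):
    c,d=ray(s,uv); return c+d*(z-c[2])/d[2]
def tri(a,b):
    (c1,d1),(c2,d2)=a,b
    A=np.array([d1,-d2]).T; t=np.linalg.lstsq(A,c2-c1,rcond=None)[0]
    p,q=c1+t[0]*d1,c2+t[1]*d2; return (p+q)/2,np.linalg.norm(p-q)
def proj(s,P):
    T=s['camera_from_world']; return cv2.projectPoints(np.atleast_2d(np.array(P,float)),cv2.Rodrigues(T[:3,:3])[0],T[:3,3],s['K'],np.array(s['distortion'],float))[0][:,0]
E
python3 - <<'E'
from h import *
import pickle
d={n:snap(n,n+'0.png') for n in('scene','top')}
pickle.dump(d,open('s0.pkl','wb'))
for n in d: print(n,ray(d[n],(320,240)))
print(r.observe())
E
```

```text
scene (array([-0.04835705,  1.00331655,  0.63296046]), array([ 0.46483601, -0.7725128 , -0.43261005]))
top (array([0.40912752, 0.01240875, 1.47724239]), array([ 0.09410484, -0.01071388, -0.99550464]))
{'clock': 0.1, 'q': array([-1.33103796e+00,  2.76502546e-01,  1.50595502e+00, -6.17923625e-06,
        1.36070878e+00, -1.20993370e-01]), 'joint_vel': array([-0.00108522, -0.00239213, -0.00191256,  0.00048093, -0.00127406,
        0.00172813]), 'effort': array([ 1.43075944e-03, -4.05454803e+01, -2.37778902e+01,  7.04003242e-02,
        2.98954791e-02, -4.27602197e-05]), 'position': array([ 0.20284111, -0.53750957,  0.20472843]), 'ee_rot': array([-3.08907904e+00, -5.63319943e-01,  1.56101527e-04]), 'ft_force': array([-0.01719302,  0.4520875 , -0.092392  ]), 'moment': array([-0.0027611 ,  0.02681592, -0.03526905]), 'grip_force': 0.0, 'opening': 0.9965210614269195}
```

View pics/scene0.png

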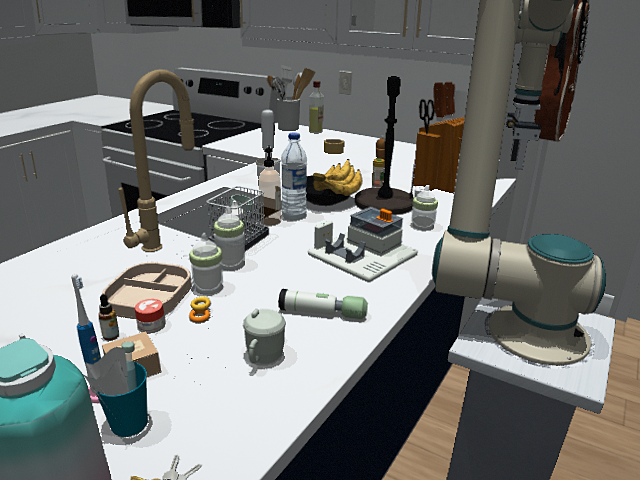

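View pics/top0.png

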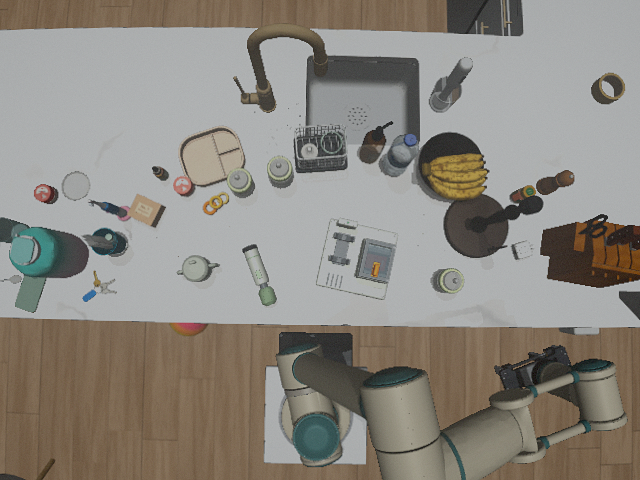

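The scene view shows the brush (280-365, 300), the dock (365, 250), and the cup (265, 335). In the top view the brush runs from its tail (250,247) to its head (268,303). The dock corners are near (330,219), (398,234), (390,299), (317,287), and the orange rib is at (376,268).

Run:
```python
from h import *
import pickle
d=pickle.load(open('s0.pkl','rb')); t=d['top']; im=t['color']
hsv=cv2.cvtColor(im,cv2.COLOR_RGB2HSV)
cv2.imwrite('pics/crop0.png',cv2.resize(im[205:325,225:415,::-1],None,fx=4,fy=4,interpolation=cv2.INTER_CUBIC))
for n,uv in zip('abcd',[(330,219),(398,234),(390,299),(317,287)]): print(n,onz(t,uv,.014))
def cents(m,lo=15):
    k,l,st,c=cv2.connectedComponentsWithStats(m.astype(np.uint8))
    return [(c[i].round(1),st[i].tolist()) for i in range(1,k) if st[i][4]>=lo]
H,S,V=[hsv[:,:,i].astype(int) for i in range(3)]
roi=np.zeros(H.shape,bool); roi[210:315,235:410]=1
print('orange',cents(roi&(H<20)&(S>150)&(V>120)))
print('green',cents(roi&(H>30)&(H<85)&(S>40)&(V>60)))
print('dark',cents(roi&(V<70)))
print('tail',onz(t,(250,247),.023),'head',onz(t,(268,303),.023))
```

```text
a [ 0.61472346 -0.03391456  0.014     ]
b [ 0.57078094 -0.2500557   0.014     ]
c [ 0.36573624 -0.22541117  0.014     ]
d [0.39980285 0.00368434 0.014     ]
orange [(array([376. , 269.7]), [374, 264, 5, 13, 38])]
green [(array([266.8, 295.9]), [259, 287, 17, 19, 224])]
dark [(array([248.9, 247.9]), [243, 245, 14, 8, 44])]
tail [0.52089898 0.21520595 0.023     ] head [0.34793817 0.15465556 0.023     ]
```

View pics/crop0.png

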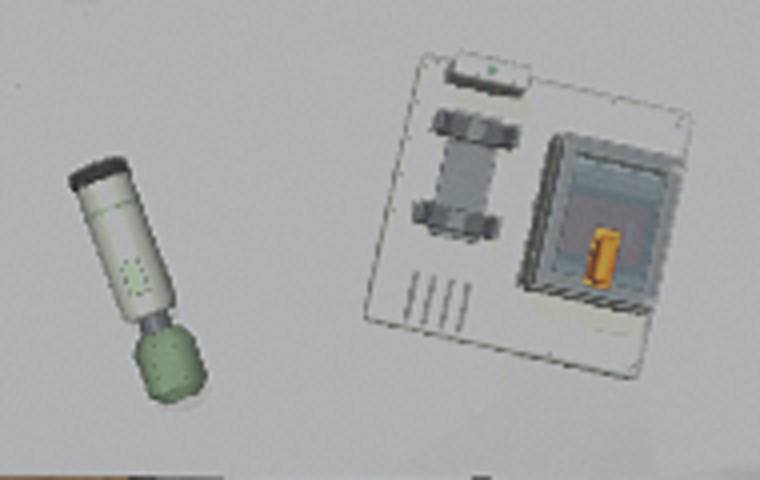

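The crop shows the dock corners at crop pixels (424,54), (692,112), (636,379), (365,320). The saddles are near (476,131) and (456,222), the block top's near edge runs from (448,70) to (526,94), and the handle's middle line goes from (105,182) to (149,310). I'll cross-check against the scene view.

Run:
```python
from h import *
import pickle
d=pickle.load(open('s0.pkl','rb')); t=d['top']; s=d['scene']
f=lambda x,y:((x+.5)/4-.5+225,(y+.5)/4-.5+205)
P=np.array([onz(t,f(*c),.014) for c in[(424,54),(692,112),(636,379),(365,320)]])[:,:2]
M=np.array([[108,111],[108,-111],[-108,-111],[-108,111]])/1000
c=P.mean(0); U,_,Vt=np.linalg.svd((P-c).T@M); Rm=U@Vt; yaw=np.arctan2(Rm[1,0],Rm[0,0])
print('dock',c,np.degrees(yaw),'res mm',((P-c)@Rm-M)*1000)
D=lambda p:(np.array([*((p[:2]-c)@Rm),p[2]])*1000).round(1)
for n,q,z in[('saddle far',(476,131),.055),('saddle near',(456,222),.055),('blockL',(448,70),.078),('blockR',(526,94),.078),('rib',(602,255),.1235)]: print(n,D(onz(t,f(*q),z)))
hs=onz(t,(266.8,295.9),.026); tl=onz(t,(248.9,247.9),.03)
print('head cen',hs,'cap',tl,np.degrees(np.arctan2(*(tl-hs)[1::-1])))
a,b=onz(t,f(105,182),.03),onz(t,f(149,310),.03);print('handle',a,b,np.degrees(np.arctan2(*(a-b)[1::-1])))
for n,q in[('tailend',(98,160)),('headend',(182,404)),('cap/white border',(103,180)),('handle end',(147,318))]: print(n,onz(t,f(*q),.025))
np.savez('dock.npz',c=c,R=Rm)
cv2.imwrite('pics/crop1.png',cv2.resize(s['color'][200:280,272:424,::-1],None,fx=5,fy=5,interpolation=cv2.INTER_CUBIC)[:, :])
cv2.imwrite('pics/crop1.png',cv2.resize(s['color'][200:325,270:430,::-1],None,fx=4.8,fy=4.8,interpolation=cv2.INTER_CUBIC))
for n,p in[('tail',(.52,.215,.023))]: print(proj(s,p))
```

```text
dock [ 0.4910368  -0.12068973] -11.472116082145282 res mm [[-0.88541839 -2.69657889]
 [-0.08533521  2.12156808]
 [ 0.64480519  2.80586256]
 [ 0.32594841 -2.23085174]]
saddle far [51.6 56.9 55. ]
saddle near [-20.   57.1  55. ]
blockL [89.8 88.2 78. ]
blockR [84.7 26.8 78. ]
rib [-24.8 -48.9 123.5]
head cen [0.36984917 0.15859042 0.026     ] cap [0.51749539 0.21757527 0.03      ] 21.776772582658204
handle [0.51066479 0.21122705 0.03      ] [0.41208453 0.17444342 0.03      ] 20.462248389895663
tailend [0.52813621 0.21787714 0.025     ]
headend [0.34006282 0.14770036 0.025     ]
cap/white border [0.51255234 0.21352034 0.025     ]
handle end [0.40588115 0.17639955 0.025     ]
[[282.49879596 297.59205029]]
```

View pics/crop1.png

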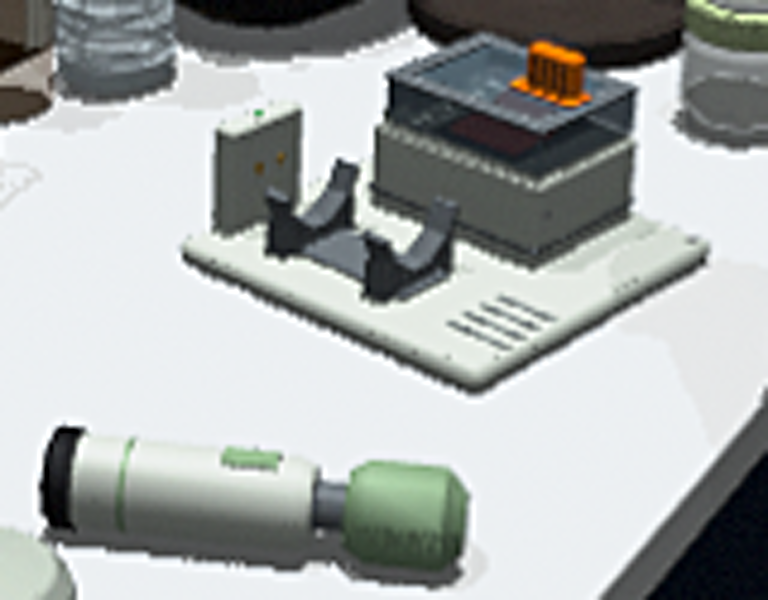

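Run:
```python
from h import *
import pickle
d=pickle.load(open('s0.pkl','rb')); t=d['top']; s=d['scene']; z=np.load('dock.npz'); c,Rm=z['c'],z['R']
D=lambda p:(np.array([*((p[:2]-c)@Rm),p[2]])*1000).round(1)
f=lambda x,y:((x+.5)/4-.5+225,(y+.5)/4-.5+205)
g=lambda x,y:((x+.5)/4.8-.5+270,(y+.5)/4.8-.5+200)
for n,q,h in[('contact',(270,163),.05),('a',(185,243),.014),('d',(477,380),.014),('c',(709,243),.014),('rib top',(558,56),.1235),('blk top L',(217,133),.078),('blk top R',(300,106),.078),('brushtail face',(62,478),.023),('cap/handle border top',(83,431),.046),('head right end',(455,515),.023)]:
    p=onz(s,g(*q),h);print(n,D(p),p.round(4))
print('tri rib',[ (D(p),e) for p,e in[tri(ray(t,f(602,255)),ray(s,g(558,56)))]])
p,e=tri(ray(t,f(98,165)),ray(s,g(62,478)));print('tri tail',p,e)
# dock-frame rays for rib/switch sanity
st=r.observe(); print(R.from_rotvec(st['ee_rot']).as_matrix().round(4))
```

```text
contact [85.3 57.7 50. ] [ 0.5861 -0.0812  0.05  ]
a [ 98.1 112.8  14. ] [ 0.6097 -0.0296  0.014 ]
d [-113.2  116.9   14. ] [0.4033 0.0164 0.014 ]
c [-110.3 -100.7   14. ] [ 0.3629 -0.1974  0.014 ]
rib top [-36.2 -42.3 123.5] [ 0.4472 -0.1549  0.1235]
blk top L [92.2 94.7 78. ] [ 0.6003 -0.0462  0.078 ]
blk top R [85.3 33.6 78. ] [ 0.5813 -0.1047  0.078 ]
brushtail face [-43.3 339.3  23. ] [0.5161 0.2204 0.023 ]
cap/handle border top [-47.3 329.5  46. ] [0.5102 0.2116 0.046 ]
head right end [-191.9  233.9   23. ] [0.3495 0.1467 0.023 ]
tri rib [(array([-26.7, -51.1, 118.3]), np.float64(0.005464181503147925))]
tri tail [0.5221207  0.21698755 0.01960249] 0.00586184013474396
[[ 9.356e-01  3.530e-01 -4.000e-04]
 [ 3.530e-01 -9.356e-01  1.500e-03]
 [ 2.000e-04 -1.600e-03 -1.000e+00]]
```

The scene view confirms the contact block face at dock (85, 57) mm; its gold contacts are at crop (270,163). Estimates:
- **Dock:** centre (0.491, -0.121), yaw -11.5°.
- **Cradle:** about (0.519, -0.068).
- **Brush:** origin about (0.459, 0.193), yaw about 21°, which matches the present tool yaw.

I'm moving over the brush.

Call:
apply_moves(targets=[[2, -2.4, 0, 0, 7], [5.5, -6.6, 0, 0, 7], [9.5, -11.3, 0, 0, 7], [13.5, -16.1, 0, 0, 7], [17.5, -20.9, 0, 0, 7], [21.5, -25.7, 0, 0, 7], [25.5, -30.4, 0, 0, 7], [29.5, -35.2, 0, 0, 7], [33.5, -40, 0, 0, 7], [37.5, -44.7, 0, 0, 7], [41.5, -49.5, 0, 0, 7], [45, -53.7, 0, 0, 7]])

```text
clock: 1.6
position: [0.4346, 0.1256, 0.2053]
ee_rot: [3.09, 0.566, 0.0]
ft_force: [0.9, -1.2, 0.5]
opening: 0.749
grip_force: 0.0
```

Call:
apply_moves(targets=[[3, -3.5, 0, 0, 7], [4.8, -5.7, 2, 0, 7], [4.8, -5.7, 6, 0, 7], [4.8, -5.7, 10, 0, 7], [4.8, -5.7, 12, 0, 7], [4.8, -5.7, 12, 0, 7]])

```text
clock: 2.35
position: [0.4576, 0.1931, 0.0837]
ee_rot: [3.09, 0.564, -0.007]
ft_force: [0.9, -0.3, 0.3]
opening: 0.745
grip_force: 0.0
```

Run:
```python
from h import *
s=snap('scene','scene1.png'); t=snap('top','top1.png')
o=r.observe();print(o['clock'],o['position'],o['ee_rot'],o['ft_force'],o['opening'])
A=cv2.resize(s['color'][200:330,260:400,::-1],None,fx=2.85,fy=2.85,interpolation=2);B=cv2.resize(t['color'][220:330,220:330,::-1],None,fx=3.36,fy=3.36,interpolation=2)
cv2.imwrite('pics/m1.png',np.hstack([A[:369],B[:369]]))
```

```text
2.45 [0.45960928 0.19362385 0.08582685] [3.09063523e+00 5.63470886e-01 6.85215144e-04] [ 0.94030847 -0.13062428 -0.36920939] 0.7466517577651011
```

View pics/m1.png

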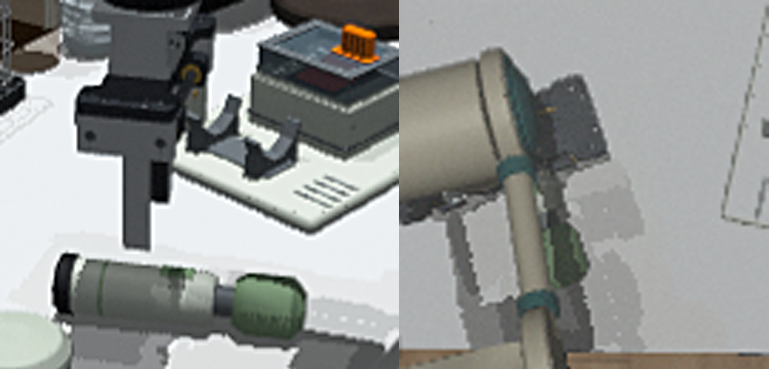

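The fingers hang above mid-handle: fingertips at (138,245) in the left half, handle from 75 to 215. I'm descending and gripping.

Call:
apply_moves(targets=[[0, 0, 3, 0, 7], [0, 0, 6, 0, 7], [0, 0, 7.5, 0, 7], [0, 0, 8, 0, 7], [0, 0, 8, 0, 7], [0, 0, 8, 0, 3], [0, 0, 8, 0, 3], [0, 0, 8, 0, 3], [0, 0, 8, 0, 3], [0, 0, 8, 0, 3], [0, 0, 8, 0, 3]])

```text
clock: 3.82
position: [0.4596, 0.1935, 0.0058]
ee_rot: [3.09, 0.564, 0.001]
ft_force: [-0.4, -0.4, 6.8]
opening: 0.46
grip_force: 30.0
```

Call:
apply_moves(targets=[[0, 0, -2, 0, 3], [0, 0, -6, 0, 3], [0, 0, -9, 0, 3], [-0.4, 2.5, -10, 3, 3], [-1, 6.5, -10, 8, 3], [-1.8, 11.5, -10, 14, 3], [-2.5, 16.5, -10, 20, 3], [-3.2, 21, -10, 26, 3], [-3.8, 24.5, -10, 30, 3], [-4.1, 26.3, -10, 32.2, 3], [-4.1, 26.3, -10, 32.2, 3], [-4.1, 26.3, -10, 32.2, 3]])

```text
clock: 5.32
position: [0.513, -0.0656, 0.1051]
ee_rot: [-3.125, 0.314, 0.002]
ft_force: [-0.8, 0.1, -1.1]
opening: 0.461
grip_force: 29.9
```

Run:
```python
from h import *
s=snap('scene','scene2.png'); t=snap('top','top2.png')
o=r.observe();print(o['clock'],o['position'],o['ee_rot'],o['ft_force'],o['opening'],o['grip_force'])
A=cv2.resize(s['color'][185:285,300:430,::-1],None,fx=4,fy=4,interpolation=2);B=cv2.resize(t['color'][200:320,300:368,::-1],None,fx=400/120,fy=400/120,interpolation=2)
print(A.shape,B.shape);cv2.imwrite('pics/m2.png',np.hstack([A,B]))
```

```text
5.425 [ 0.51324163 -0.06556771  0.10533382] [-3.12540154e+00  3.12687501e-01  1.03840252e-03] [-0.35456473  0.4678548  -2.42831718] 0.45535066764153687 29.932785630226135
(400, 520, 3) (400, 227, 3)
```

View pics/m2.png

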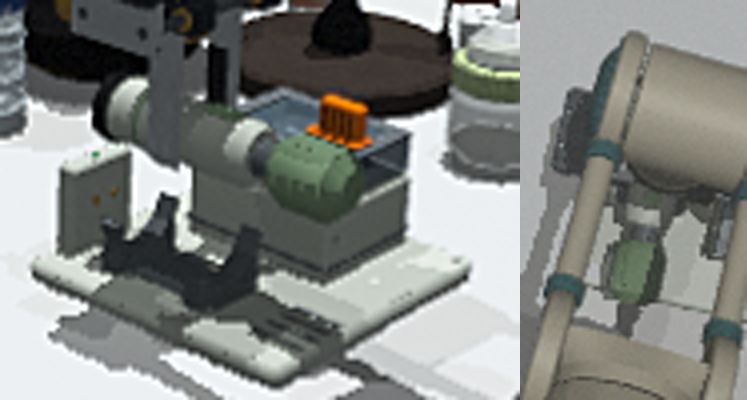

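Run:
```python
from h import *
s=r.snapshot('scene');t=r.snapshot('top'); z=np.load('dock.npz'); c,Rm=z['c'],z['R']
D=lambda p:(np.array([*((p[:2]-c)@Rm),p[2]])*1000).round(1)
o=r.observe();p=o['position'];print('tcp dock',D(p))
ax=np.append(Rm[:,0],0); g=p+[0,0,.019]
for n,l in(('tail',.069),('border',.055),('handle end',-.055),('head',-.125)): print(n,'scene crop px',(proj(s,g+l*ax)[0]-[299.5,184.5])*4,'top crop',(proj(t,g+l*ax)[0]-[299.5,199.5])*3.333+[520,0])
h=cv2.cvtColor(t['color'],cv2.COLOR_RGB2HSV).astype(int);m=(h[...,0]>35)&(h[...,0]<80)&(h[...,1]>40);m[:265]=0;m[300:]=0;m[:,:315]=0;m[:,350:]=0
y,x=np.nonzero(m);print(len(x),x.mean(),y.mean(),y.max(),x.min(),x.max());print('head cen',D(onz(t,(x.mean(),y.mean()),.13)),'end',D(onz(t,(x[y==y.max()].mean(),y.max()+.5),.124)))
```

```text
tcp dock [ 11.1  58.2 105.5]
tail scene crop px [113.77822464  97.04730493] top crop [677.38119537  86.43109101]
border scene crop px [129.47346777 102.8522762 ] top crop [674.03998283 101.91638992]
handle end scene crop px [260.06647691 151.2176785 ] top crop [647.53178145 224.58695781]
head scene crop px [350.3871786  184.73632488] top crop [630.44668033 303.47700717]
203 333.42857142857144 280.7733990147783 290 327 342
head cen [-86.   62.2 130. ] end [-113.8   58.6  124. ]
```

The brush is held squarely: head end at dock x -113.8, expected -113.9. I'm lowering it about 6 mm short of home.

Call:
apply_moves(targets=[[0, 0.1, 2, 0, 3], [0, 0.1, 4, 0, 3], [0, 0.1, 5.5, 0, 3], [0, 0.1, 6.2, 0, 3], [0, 0.1, 6.7, 0, 3], [0, 0.1, 7, 0, 3], [0, 0.1, 7.2, 0, 3], [0, 0.1, 7.2, 0, 3]])

```text
clock: 6.52
position: [0.5139, -0.0684, 0.0339]
ee_rot: [3.125, -0.315, 0.002]
ft_force: [0.6, -0.7, -0.8]
opening: 0.459
grip_force: 29.9
```

Call:
apply_moves(targets=[[0, 0, 0.1, 0, 3], [0, 0, 0.2, 0, 3], [0.1, 0, 0.2, 0, 3], [0.2, 0, 0.2, 0, 3], [0.3, 0, 0.2, 0, 3], [0.4, 0, 0.2, 0, 3], [0.4, 0, 0.2, 0, 3]])

```text
clock: 7.4
position: [0.5166, -0.0695, 0.0333]
ee_rot: [3.124, -0.316, -0.001]
ft_force: [-4.9, -3.4, 13.2]
opening: 0.46
grip_force: 29.8
```

Call:
apply_moves(targets=[[0.1, 0, 0, 0, 3], [0.2, 0, 0, 0, 3], [0.2, 0, 0, 0, 3]])

```text
clock: 7.78
position: [0.5185, -0.0699, 0.0333]
ee_rot: [3.124, -0.316, -0.001]
ft_force: [-5.2, -2.8, 13.0]
opening: 0.462
grip_force: 29.8
```

Call:
apply_moves(targets=[[0.1, 0, -0.1, 0, 3], [0.2, 0, -0.1, 0, 3], [0.2, 0, -0.1, 0, 3]])

```text
clock: 8.15
position: [0.5207, -0.07, 0.0335]
ee_rot: [3.125, -0.315, -0.001]
ft_force: [-3.3, -2.0, 8.8]
opening: 0.462
grip_force: 29.9
```

Call:
apply_moves(targets=[[0.1, 0, 0, 0, 3], [0.2, 0, 0, 0, 3], [0.2, 0, 0, 0, 3]])

```text
clock: 8.52
position: [0.5207, -0.07, 0.0335]
ee_rot: [3.125, -0.315, -0.007]
ft_force: [-7.9, -2.1, 12.5]
opening: 0.464
grip_force: 29.9
```

Call:
apply_moves(targets=[[0.1, 0, 0, 0, 3], [0.2, 0, 0, 0, 3], [0.2, 0, 0, 0, 3], [0.2, 0, 0, 0, 3]])

```text
clock: 9.02
position: [0.5207, -0.07, 0.0334]
ee_rot: [3.125, -0.315, -0.013]
ft_force: [-10.9, -1.2, 15.8]
opening: 0.461
grip_force: 29.9
```

The brush stopped at the block: x stays at 0.5207 while the push force rises. I'm letting it settle, then releasing.

Call:
apply_moves(targets=[[-0.1, 0, -0.1, 0, 3], [-0.1, 0, -0.1, 0, 3], [-0.1, 0, -0.1, 0, 3], [-0.1, 0, -0.1, 0, 3], [-0.1, 0, -0.1, 0, 6], [-0.1, 0, -0.1, 0, 6], [-0.1, 0, -0.1, 0, 6], [-0.1, 0, -0.1, 0, 6]])

```text
clock: 10.02
position: [0.5246, -0.0701, 0.0334]
ee_rot: [-3.126, 0.315, -0.0]
ft_force: [0.5, -0.6, -0.9]
opening: 0.637
grip_force: 0.0
```

Call:
apply_moves(targets=[[0, 0, -2, 0, 6], [0, 0, -5, 0, 6], [0, 0, -9, 0, 6], [0, 0, -13, 0, 6], [-3, 0, -16, 0, 6], [-8, 0, -17, 0, 6], [-13, 0, -17, 0, 6], [-13, 0, -17, 0, 6]])

```text
clock: 11.02
position: [0.3936, -0.0431, 0.2036]
ee_rot: [-3.126, 0.315, 0.001]
ft_force: [0.6, 0.2, -0.3]
opening: 0.638
grip_force: 0.0
```

Run:
```python
from h import *
s=snap('scene','scene3.png'); t=snap('top','top3.png')
o=r.observe();print(o['clock'],o['position'],o['ee_rot'],o['ft_force'],o['opening'],o['grip_force'])
A=cv2.resize(s['color'][185:285,300:430,::-1],None,fx=4,fy=4,interpolation=2);B=cv2.resize(t['color'][200:320,310:390,::-1],None,fx=400/120,fy=400/120,interpolation=2)
cv2.imwrite('pics/m3.png',np.hstack([A,B]))
```

```text
11.125 [ 0.39761131 -0.04434093  0.20394731] [ 3.12526503 -0.31550527  0.00386438] [-0.01880337  0.02231528 -0.23778202] 0.637623574641533 0.0
```

View pics/m3.png

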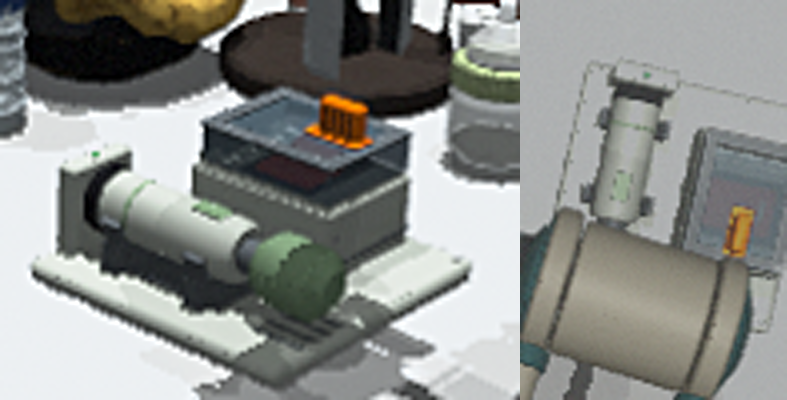

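The brush lies home: its cap touches the block at (90,190) and it lies in line in the saddles, while the guard stays closed with its rib at (345,120). Next I pinch the rib.

Call:
apply_moves(targets=[[1.5, 2, 0, 0, 4], [4, 5.5, 0, 0, 4], [6.5, 9, 0.5, 0, 4], [8, 10.7, 2.5, 0, 4], [8, 10.7, 5.4, 0, 4], [8, 10.7, 5.4, 0, 4], [8, 10.7, 8, 0, 4], [8, 10.7, 9.6, 0, 4], [8, 10.7, 10.2, 0, 4], [8, 10.7, 10.3, 0, 4], [8, 10.7, 10.3, 0, 4]])

```text
clock: 12.5
position: [0.4547, -0.1653, 0.1013]
ee_rot: [3.125, -0.315, 0.003]
ft_force: [-0.7, -0.0, 0.2]
opening: 0.427
grip_force: 0.0
```

Call:
apply_moves(targets=[[0, 0, 0, 0, 0.8], [0, 0, 0, 0, 0.8], [0, 0, 0, 0, 0.8], [0, 0, 0, 0, 0.8], [0, 0, 0, 0, 0.8], [0, 0, 0, 0, 0.8]])

```text
clock: 13.25
position: [0.4535, -0.1682, 0.1008]
ee_rot: [3.12, -0.313, -0.0]
ft_force: [-1.6, -7.6, 0.5]
opening: 0.15
grip_force: 30.0
```

Call:
apply_moves(targets=[[0.4, 0.3, -0.7, 0, 0.8], [1, 0.3, -1.4, 0, 0.8], [1.6, 0.3, -2, 0, 0.8], [2.2, 0.3, -2.6, 0, 0.8], [2.9, 0.3, -3.1, 0, 0.8], [3.6, 0.3, -3.5, 0, 0.8], [4.4, 0.3, -3.9, 0, 0.8], [5.2, 0.3, -4.2, 0, 0.8]])

```text
clock: 14.25
position: [0.5036, -0.1786, 0.1429]
ee_rot: [3.125, -0.315, -0.004]
ft_force: [-5.7, -3.1, -2.3]
opening: 0.142
grip_force: 30.0
```

Call:
apply_moves(targets=[[0.8, 0, -0.25, 0, 0.8], [1.7, 0, -0.4, 0, 0.8], [2.5, 0, -0.5, 0, 0.8], [3.4, 0, -0.5, 0, 0.8], [4.2, 0, -0.5, 0, 0.8], [5, 0, -0.4, 0, 0.8], [5.9, 0, -0.15, 0, 0.8], [6.7, 0, 0.1, 0, 0.8], [7.5, 0, 0.45, 0, 0.8], [8.2, 0, 0.85, 0, 0.8], [8.8, 0, 1.2, 0, 0.8], [8.8, 0, 1.2, 0, 0.8]])

```text
clock: 15.75
position: [0.5939, -0.1973, 0.1322]
ee_rot: [3.123, -0.315, 0.011]
ft_force: [0.4, -4.6, 6.1]
opening: 0.136
grip_force: 30.0
```

Call:
apply_moves(targets=[[0, 0, 0, 0, 4], [0, 0, 0, 0, 4], [0, 0, 0, 0, 4], [0, 0, -2, 0, 4], [0, 0, -6, 0, 4], [0, 0, -11, 0, 4], [-3, 0, -14, 0, 4], [-9, 0, -14, 0, 2], [-15, 0, -14, 0, 0], [-20, 0, -14, 0, 0], [-24, 0, -14, 0, 0], [-24, 0, -14, 0, 0]])

```text
clock: 17.25
position: [0.3531, -0.1467, 0.2707]
ee_rot: [-3.125, 0.317, -0.001]
ft_force: [0.4, -0.2, 0.1]
opening: 0.004
grip_force: 0.0
```

Run:
```python
from h import *
s=snap('scene','scene4.png'); t=snap('top','top4.png')
o=r.observe();print(o['clock'],o['position'],o['ee_rot'],o['ft_force'],o['opening'],o['grip_force'])
A=cv2.resize(s['color'][165:265,310:430,::-1],None,fx=4,fy=4,interpolation=2);B=cv2.resize(t['color'][205:305,330:405,::-1],None,fx=4,fy=4,interpolation=2)
cv2.imwrite('pics/m4.png',np.hstack([A,B]))
```

```text
17.35 [ 0.3558865  -0.14797266  0.27078612] [ 3.12535866 -0.31590637  0.00316983] [ 0.7292768  -0.50698902  0.43636294] 0.00425552149933109 0.0
```

View pics/m4.png

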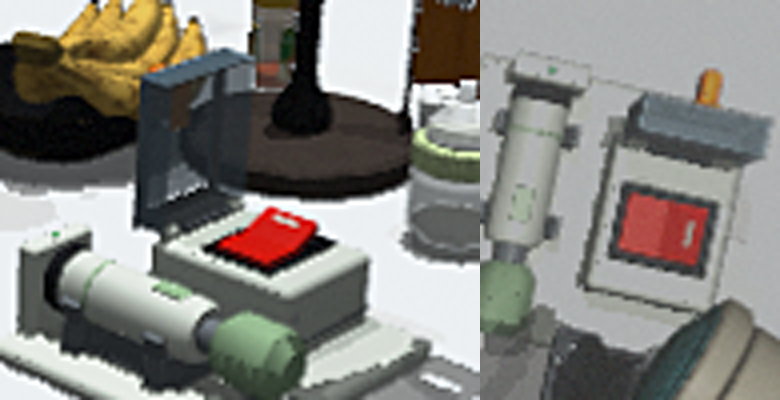

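The guard stands open (scene 140-250, 55-225). The rocker's right half with its stripe centres at (685,232) in the right-hand top crop.

Run:
```python
from h import *
t=r.snapshot('top'); z=np.load('dock.npz'); c,Rm=z['c'],z['R']
D=lambda p:(np.array([*((p[:2]-c)@Rm),p[2]])*1000).round(1)
hsv=cv2.cvtColor(t['color'],cv2.COLOR_RGB2HSV).astype(int); m=((hsv[...,0]<8)|(hsv[...,0]>172))&(hsv[...,1]>150)&(hsv[...,2]>90); m[:240]=0;m[290:]=0;m[:,:355]=0;m[:,400:]=0
y,x=np.nonzero(m);print(len(x),D(onz(t,(x.mean(),y.mean()),.073)))
q=cv2.minAreaRect(np.c_[x,y].astype(np.float32));print(q,[D(onz(t,b,.075)) for b in cv2.boxPoints(q)])
p=onz(t,(380.9,262.6),.081);print('right half',D(p))
o=r.observe();tx=R.from_rotvec(o['ee_rot']).as_matrix()
G=np.append(c+Rm@np.array([-.012,-.0755]),.10);print('delta tool cm',tx.T@(G-o['position'])*100)
```

```text
226 [ -2.6 -52.1  73. ]
((375.3927001953125, 261.8341064453125), (19.416362762451172, 13.898764610290527), 12.094757080078125) [array([-23.5, -22.2,  75. ]), array([ 18.5, -22.3,  75. ]), array([ 18.8, -81. ,  75. ]), array([-23.2, -80.7,  75. ])]
right half [ -1.5 -67.5  81. ]
delta tool cm [11.43198583  2.1652348  17.08185169]
```

Call:
apply_moves(targets=[[3, 0.6, 3, 0, 0], [7, 1.4, 7, 0, 0], [10, 2, 11, 0, 0], [11.4, 2.2, 14, 0, 0], [11.4, 2.2, 16.5, 0, 0], [11.4, 2.2, 17.1, 0, 0], [11.4, 2.2, 17.1, 0, 0]])

```text
clock: 18.27
position: [0.4633, -0.1924, 0.0992]
ee_rot: [-3.125, 0.315, 0.001]
ft_force: [-0.0, 0.6, 0.1]
opening: 0.004
grip_force: 0.0
```

Call:
apply_moves(targets=[[0, 0, 0.6, 0, 0], [0, 0, 1.2, 0, 0], [0, 0, 1.7, 0, 0], [0, 0, 2.1, 0, 0], [0, 0, 2.4, 0, 0], [0, 0, 2.7, 0, 0], [0, 0, 2.7, 0, 0]])

```text
clock: 19.15
position: [0.4631, -0.1938, 0.0732]
ee_rot: [3.123, -0.315, 0.003]
ft_force: [-1.2, -2.4, 4.1]
opening: 0.007
grip_force: 2.1
```

Call:
apply_moves(targets=[[0, 0, 0.2, 0, 0], [0, 0, 0.4, 0, 0], [0, 0, 0.5, 0, 0], [0, 0, 0.5, 0, 0]])

```text
clock: 19.65
position: [0.4633, -0.194, 0.0724]
ee_rot: [3.122, -0.314, 0.005]
ft_force: [-8.0, 0.0, 34.2]
opening: 0.004
grip_force: 17.0
```

Call:
apply_moves(targets=[[0, 0, -1.5, 0, 0], [0, 0, -5, 0, 0], [0, 0, -10, 0, 0], [0, 0, -15, 0, 0], [-4, 0, -19, 0, 2], [-9, 0, -20, 0, 4], [-11, 0, -20, 0, 4], [-11, 0, -20, 0, 4]])

```text
clock: 20.65
position: [0.3543, -0.1699, 0.2671]
ee_rot: [-3.125, 0.317, -0.001]
ft_force: [-0.7, -0.4, -0.8]
opening: 0.392
grip_force: 0.0
```

Run:
```python
from h import *
s=snap('scene','scene5.png'); t=snap('top','top5.png')
o=r.observe();print(o['clock'],o['position'],o['ee_rot'],o['ft_force'],o['opening'])
G=np.array([.5939,-.1973,.1322]);print(R.from_rotvec(o['ee_rot']).as_matrix().T@(G-o['position'])*100)
A=cv2.resize(s['color'][165:265,310:430,::-1],None,fx=4,fy=4,interpolation=2);B=cv2.resize(t['color'][205:305,330:405,::-1],None,fx=4,fy=4,interpolation=2)
cv2.imwrite('pics/m5.png',np.hstack([A,B]))
```

```text
20.75 [ 0.35573281 -0.17051959  0.26682596] [-3.12506748e+00  3.15789540e-01 -4.16638926e-04] [0.44928967 0.51366869 0.32160379] 0.4208438611655442
[23.86827652 -2.13229027 13.46878625]
```

View pics/m5.png

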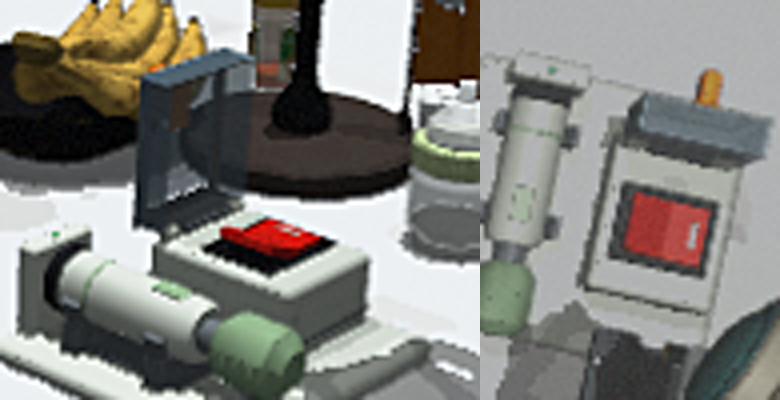

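The rocker is ON: the striped right half lies level at (300,235) and the left end is up. I'm pinching the rib again to lead the guard down.

Call:
apply_moves(targets=[[3, -0.3, 0, 0, 4], [8, -0.7, 0, 0, 4], [13, -1.2, 0, 0, 4], [18, -1.6, 0, 0, 4], [22, -2, 0, 0, 4], [23.9, -2.1, 1, 0, 4], [23.9, -2.1, 5, 0, 4], [23.9, -2.1, 9, 0, 4], [23.9, -2.1, 12, 0, 4], [23.9, -2.1, 13.2, 0, 4], [23.9, -2.1, 13.4, 0, 4], [23.9, -2.1, 13.4, 0, 4]])

```text
clock: 22.25
position: [0.594, -0.1979, 0.1344]
ee_rot: [3.125, -0.315, 0.003]
ft_force: [0.1, 0.2, 0.8]
opening: 0.427
grip_force: 0.0
```

Call:
apply_moves(targets=[[0, 0, 0, 0, 0.8], [0, 0, 0, 0, 0.8], [0, 0, 0, 0, 0.8], [0, 0, 0, 0, 0.8], [0, 0, 0, 0, 0.8], [0, 0, 0, 0, 0.8]])

```text
clock: 23.0
position: [0.5937, -0.1974, 0.1339]
ee_rot: [-3.126, 0.316, -0.002]
ft_force: [1.4, 0.5, 2.5]
opening: 0.14
grip_force: 30.0
```

Call:
apply_moves(targets=[[-0.5, 0, -0.35, 0, 0.8], [-1.1, 0, -0.65, 0, 0.8], [-2.2, 0, -1.15, 0, 0.8], [-3, 0, -1.4, 0, 0.8], [-3.8, 0, -1.6, 0, 0.8], [-4.7, 0, -1.75, 0, 0.8], [-5.5, 0, -1.8, 0, 0.8], [-6.4, 0, -1.75, 0, 0.8], [-7.2, 0, -1.65, 0, 0.8], [-8.1, 0, -1.5, 0, 0.8], [-8.9, 0, -1.25, 0, 0.8], [-8.9, 0, -1.25, 0, 0.8]])

```text
clock: 24.5
position: [0.5066, -0.1794, 0.1475]
ee_rot: [-3.125, 0.316, -0.005]
ft_force: [3.6, 1.9, -3.4]
opening: 0.146
grip_force: 30.0
```

Call:
apply_moves(targets=[[-0.8, 0, 0.3, 0, 0.8], [-1.5, 0, 0.7, 0, 0.8], [-2.2, 0, 1.15, 0, 0.8], [-2.9, 0, 1.65, 0, 0.8], [-3.6, 0, 2.25, 0, 0.8], [-4.2, 0, 2.85, 0, 0.8], [-4.7, 0, 3.5, 0, 0.8], [-5.1, 0, 4.1, 0, 0.8], [-5.2, 0, 4.3, 0, 0.8], [-5.2, 0, 4.4, 0, 0.8], [-5.2, 0, 4.4, 0, 0.8]])

```text
clock: 25.88
position: [0.4539, -0.1684, 0.1033]
ee_rot: [-3.125, 0.316, 0.003]
ft_force: [-1.3, 6.2, 6.0]
opening: 0.146
grip_force: 30.0
```

Call:
apply_moves(targets=[[0, 0, 0.2, 0, 0.8], [0, 0, 0.4, 0, 0.8], [0, 0, 0.5, 0, 0.8], [0, 0, 0.5, 0, 0.8]])

```text
clock: 26.38
position: [0.454, -0.1685, 0.1026]
ee_rot: [-3.126, 0.315, -0.0]
ft_force: [-7.8, 10.0, 35.3]
opening: 0.147
grip_force: 30.0
```

Call:
apply_moves(targets=[[0, 0, -0.2, 0, 0.8], [0, 0, -0.3, 0, 4], [0, 0, -0.3, 0, 4], [0, 0, -0.3, 0, 4], [0, 0, -3, 0, 4], [0, 0, -5.5, 0, 0], [0, 0, -5.5, 0, 0], [0, 0, -5.5, 0, 0], [0, 0, -5.5, 0, 0], [0, 0, -5.5, 0, 0], [0, 0, -3.5, 0, 0], [0, 0, -2.5, 0, 0]])

```text
clock: 27.88
position: [0.4543, -0.1691, 0.1226]
ee_rot: [-3.125, 0.315, 0.003]
ft_force: [-12.7, 6.5, 62.9]
opening: 0.002
grip_force: 31.6
```

Call:
apply_moves(targets=[[0, 0, 0.2, 0, 0], [0, 0, 0.4, 0, 0], [0, 0, 0.6, 0, 0], [0, 0, 0.6, 0, 0]])

```text
clock: 28.38
position: [0.4544, -0.169, 0.1229]
ee_rot: [3.125, -0.315, 0.002]
ft_force: [-13.4, 6.6, 47.6]
opening: 0.004
grip_force: 23.9
```

Pressing on the rib top stops at z = 0.123, its closed height. I'm retreating and taking a last look.

Call:
apply_moves(targets=[[0, 0, -1.5, 0, 0], [0, 0, -5, 0, 0], [0, 0, -10, 0, 0], [-4, 2, -14, 0, 0], [-8, 6, -15, 0, 0], [-10, 11, -15, 0, 0], [-10, 16, -15, 0, 0], [-10, 20, -15, 0, 0], [-10, 20, -15, 0, 0]])

```text
clock: 29.5
position: [0.3165, -0.3477, 0.2652]
ee_rot: [-3.125, 0.321, 0.002]
ft_force: [-0.1, 1.4, -0.7]
opening: 0.004
grip_force: 0.0
```

Run:
```python
from h import *
s=snap('scene','scene6.png'); t=snap('top','top6.png')
o=r.observe();print(o['clock'],o['position'],o['ft_force'])
A=cv2.resize(s['color'][165:285,310:430,::-1],None,fx=3.6,fy=3.6,interpolation=2);B=cv2.resize(t['color'][205:325,310:405,::-1],None,fx=3.6,fy=3.6,interpolation=2)
cv2.imwrite('pics/m6.png',np.hstack([A,B]))
```

```text
29.6 [ 0.31689764 -0.34488144  0.26537049] [0.20106078 0.6899934  0.22259571]
```

View pics/m6.png

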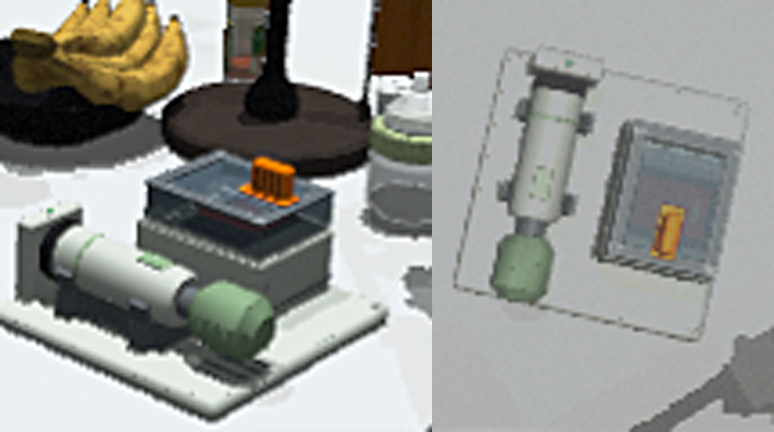

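The brush is home against the block at (45,250), and the guard is closed flat with its rib at (272,185). The arm is clear, so I'm handing in.

```bash
python3 -c "
from bench import r
print(r.job_done())"
```

```text
the job is handed in; nothing more can be done
None
```

The job is handed in at about 30 s on the robot clock: the brush lies home against the contact block, the rocker is fully ON, the guard is closed again, and no other item on the worktop was touched.

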